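Set the light panel and put the fitting socket on its clamp nut

ROBOT

A 7-joint arm with a two-finger parallel gripper is mounted at the origin on the work surface. World frame = base frame: x ahead of the robot, y to its left, z up, the work surface at z = 0. Lengths are in m, angles in degrees, forces in N, time in s.
With the tool pointing down it reaches from about 0.4 to 0.925 m from the base axis. Payload 5.6 kg.
Tool frame: the origin (TCP) lies on the mounting face of the last link; the fingertips stand 173 mm ahead of it and the grasp point (between the pads) lies 155 mm ahead of it; z points along the fingers, y is the line along which they close (so a half turn about z gives the same grasp; the last joint's range is limited). The gripper opens to 85 mm and grips with 20 to 120 N. Pads are 22 mm wide; open, the fingers measure 114 mm over their backs; the gripper's body (76 mm by 85 mm) begins 54 mm behind the grasp point. The pads swing forward as they close: fully open they stand 13 mm farther back than shut.
Start: joints at [64.114, 26.786, -0.665, 91.828, 0.344, 61.387, -3.226], TCP at [0.258, -0.596, 0.405] pointing down, gripper open.
Joint ranges: [-144.91, 144.91], [-17.63, 115.5], [-89.93, 88.59], [15.96, 139.68], [-74.01, 254.01], [8.47, 105.57], [-167.45, 167.45]. Speed limits (degrees/s): [147.25, 147.25, 180, 180, 180, 180, 180].

INTERFACE

Orientations are given as a 3x3 rotation matrix whose columns are the frame's x, y, z axes.
In Python, from rig import bot gives the robot as it stands. Calls block until the motion is done:
- bot.reach(position, orientation): joint-space move of the TCP to a pose.
- bot.line_to(position, frame=None, v=0.15, contact_N=None): straight line of the TCP; frame=None keeps the orientation; v is the mean speed in m/s. With contact_N (N) it stops when the force on the tool has changed by that much, and returns True; else False.
- bot.move_j(angles): joint-space move.
- bot.release() and bot.grasp(): open the fingers fully, or close them until they stop; the grip force is fixed at half the most.
- bot.wait(seconds).
- bot.ik(position, orientation): joint angles nearest the present ones, or None.
- bot.read_state(): the state.
- bot.capture(name): name is "side" or "top" or "wrist"; returns the picture (400x640x3 uint8, red, green, blue); there is no depth.
- bot.camera_params(name): a dict with "mtx" (3x3 intrinsics, pixels), "dist_coeffs" ([k1, k2, p1, p2, k3] as OpenCV has them; the pictures are not rectified), "rvec" (rotation vector, rad) and "tvec" (3), from world to camera coordinates, as OpenCV has them; the wrist camera has in their place "mount" (4x4, takes a point from camera to tool coordinates, whose origin is the TCP and whose axes are the flange's). Camera axes: x right, y down, z forward; pixel columns grow to the right and rows downward; lengths in m; the calibration is good to about 2 mm. A picture is of the moment at which its call begins: read the wrist's pose just before it. camera_params takes no time and is no camera call.
A pose or a line that the arm cannot do raises bot.Unreachable and nothing moves.
- bot.hand_in(): hands the job in; it is judged then, once.
The state is a dict: "time_s": time; "q": joint angles; "joint_velocities": joint speeds; "tau": joint torques, N m; "tool_pos": TCP position; "ee_rot": TCP orientation; "contact_force": force on the tool from outside, world axes, zero at the start; "wrist_torque": the same for the moment, N m; "opening": finger opening in m; "grip_force": force on a finger pad.
Only numpy, scipy, OpenCV 4.12 (cv2) and the standard library are available. Lean on these libraries where they do the work, as an engineer would, in place of code of your own. Each camera call takes 0.05 s, during which the arm holds its last target. There are 200 camera calls.

TASK

By its handle, turn the tilting light panel square with its stand's base plate and level. Then find by trying which of the three sockets in the tray fits the stand's clamp nut, standing those that do not fit upright back in the tray and leaving the other bench equipment alone. Finish while still gripping the fitting socket, seated upright and fully down over the nut, ready to tighten: do not let go of it.

Things in the scene. Friction and masses are not known exactly. Their poses are not given: they have to be found in the camera images.
- stand: the light panel's stand on the black breadboard (breadboard top 12 mm above the bench): aluminium base plate 130 (x) x 305 (y) x 12 mm. Origin on its underside, z up; y runs along the plate, which reaches from y -145 to +160 mm. It is bolted down. A turntable with the light panel is at y +90 mm, a clamp strap with washer and hex nut at y -100 mm
- nut_top (a point): centre of the fixed hex clamp nut's top, axes as the stand's. Nut 30 mm across flats (two flats perpendicular to the stand's x), 18 mm high, top edge chamfered 1.5 mm, on a 52 mm washer; its 16 mm stud stands 3 mm out of the top. A socket too small stops on the nut's top; the one that fits slides 18 mm down to the washer
- pivot (a point): fixed point where the panel's vertical swivel axis and horizontal tilt axis cross, 92 mm above the stand's underside; axes as the stand's
- handle (a point): grip point on the panel's handle, a round steel rod 14 mm in diameter sticking out 74 mm from the middle of an edge of the panel (black, 150 x 104 x 20 mm, white top, centred on pivot). On the rod's axis, 125 mm from pivot, 50 mm from the edge; point x runs along the rod towards the panel, y is the tilt axis
- swivel (a joint): swivel of the panel in rad about the vertical axis, anticlockwise from above positive; 0 = square with the base plate, the handle then points along the stand's -x. Range -0.9 to 0.9; stiff (0.25 N m friction), stays where it is left
- panel (a joint): tilt of the panel in rad; positive = handle end up, 0 = level. Range -0.5 to 0.6; stiff (0.25 N m friction), stays where it is left
- socket_a: one of three steel sockets alike from outside: round body 47 mm wide, 40 mm high, 0.24 kg, topped by a square drive adapter 20 x 20 x 34 mm to grip (74 mm in all). Origin: centre of the underside; z up; x, y square to the adapter. Hex bore in the underside, 24 mm deep, two flats perpendicular to x; it is 21, 25 or 32.5 mm across flats, a different one in each socket: try them
- socket_b: one of three steel sockets alike from outside: round body 47 mm wide, 40 mm high, 0.24 kg, topped by a square drive adapter 20 x 20 x 34 mm to grip (74 mm in all). Origin: centre of the underside; z up; x, y square to the adapter. Hex bore in the underside, 24 mm deep, two flats perpendicular to x; it is 21, 25 or 32.5 mm across flats, a different one in each socket: try them
- socket_c: one of three steel sockets alike from outside: round body 47 mm wide, 40 mm high, 0.24 kg, topped by a square drive adapter 20 x 20 x 34 mm to grip (74 mm in all). Origin: centre of the underside; z up; x, y square to the adapter. Hex bore in the underside, 24 mm deep, two flats perpendicular to x; it is 21, 25 or 32.5 mm across flats, a different one in each socket: try them
- tray: fixed grey open tray 236 (x) x 70 (y) x 16 mm, floor and walls 4 mm thick, two dividers across make three cells, centres at x -77, 0 and +77 mm, each about 73 x 62 mm inside; origin at the centre of the underside, on the breadboard
- camera: bystander: small black industrial camera standing on its back, lens up, 50 x 50 mm, 95 mm high; origin under its centre
- lens: bystander: loose lens, 42 mm diameter, 42 mm high; origin under its centre
- power_brick: bystander: grey power brick 55 x 100 x 32 mm; origin under its centre
- post_holder: bystander: steel post on a round foot, 52 mm diameter, 50 mm high; origin under its centre

How it is judged:
By the outcome, as a careful person would: the job done as asked, in the order asked, and still so for the second after the job is handed in, while the arm keeps its last pose, push and grip.
It also fails if it takes over 72 s, if anything falls off the work surface, if the arm or the gripper's body presses on something with over 40 N, if the wrist force passes 120 N, or if a joint passes its speed limit or range.

## Working session

There is one attempt and no reset: what is moved stays moved. The work goes in short steps, each a Python script; the robot and the scene stay as the last script left them, time stands still between calls to the robot, and variables do not carry over. Pictures are saved under pics/ and viewed, at most 10 in all, crops included, and the job is handed in when it is done.

```bash
mkdir -p pics; ls; python3 - <<'E'
from rig import bot
import cv2,numpy as np
for n in("top","side"):
    im=bot.capture(n); cv2.imwrite(f"pics/{n}0.png",cv2.resize(im[:,:,::-1],(800,500),interpolation=cv2.INTER_CUBIC)); cv2.imwrite(f"{n}_raw.png",im[:,:,::-1])
    p=bot.camera_params(n); print(n,{k:np.round(v,4).tolist() for k,v in p.items()}, np.round(-cv2.Rodrigues(p["rvec"])[0].T@p["tvec"],3))
print(bot.camera_params("wrist"));print(bot.read_state())
E
```

```text
pics
rig.py
top {'mtx': [[406.8188, 0.0, 327.9639], [0.0, 406.8188, 203.7556], [0.0, 0.0, 1.0]], 'dist_coeffs': [-0.0623, 0.0, 0.0, 0.0, 0.0], 'rvec': [2.1224, -2.139, 0.1976], 'tvec': [0.03, 0.5814, 1.1122]} [0.375 0.034 1.198]
side {'mtx': [[405.2061, 0.0, 323.416], [0.0, 405.2061, 196.7824], [0.0, 0.0, 1.0]], 'dist_coeffs': [-0.0069, 0.0, 0.0, 0.0, 0.0], 'rvec': [2.1823, -0.1791, 0.086], 'tvec': [-0.5557, 0.1668, 0.8938]} [ 0.45  -0.714  0.651]
{'mtx': array([[345.43248009,   0.        , 322.67125005],
       [  0.        , 345.43248009, 199.39561432],
       [  0.        ,   0.        ,   1.        ]]), 'dist_coeffs': array([0.02614715, 0.        , 0.        , 0.        , 0.        ]), 'mount': array([[ 2.91111424e-04, -9.49700515e-01, -3.13159460e-01,
         7.98904035e-02],
       [ 9.99999956e-01,  2.92381624e-04,  4.29060397e-05,
         3.43068074e-04],
       [ 5.08141834e-05, -3.13159458e-01,  9.49700559e-01,
         3.11505593e-02],
       [ 0.00000000e+00,  0.00000000e+00,  0.00000000e+00,
         1.00000000e+00]])}
{'time_s': 0.1, 'q': array([64.11275639, 26.83214782, -0.66440016, 91.87560722,  0.34477415,
       61.38722219, -3.22587833]), 'joint_velocities': array([-0.06603801, -0.21384435,  0.03669625, -0.26295374,  0.08188545,
        0.01139861,  0.00351683]), 'tau': array([ 1.27548556e-03, -5.33523595e+01,  2.17644079e-02, -2.51967126e+01,
        1.14728959e-02,  4.29916676e-03,  1.83602185e-05]), 'tool_pos': array([ 0.25825431, -0.59624881,  0.40382011]), 'ee_rot': array([[ 9.17617030e-01,  3.97464964e-01, -7.67059893e-04],
       [ 3.97465682e-01, -9.17615924e-01,  1.43106211e-03],
       [-1.35069321e-04, -1.61804695e-03, -9.99998682e-01]]), 'contact_force': array([ 0.02242977,  0.36806578, -0.14845902]), 'wrist_torque': array([-0.02359786,  0.02043127, -0.05066471]), 'grip_force': 0.0, 'opening': 0.0856527334340898}
```

View pics/top0.png

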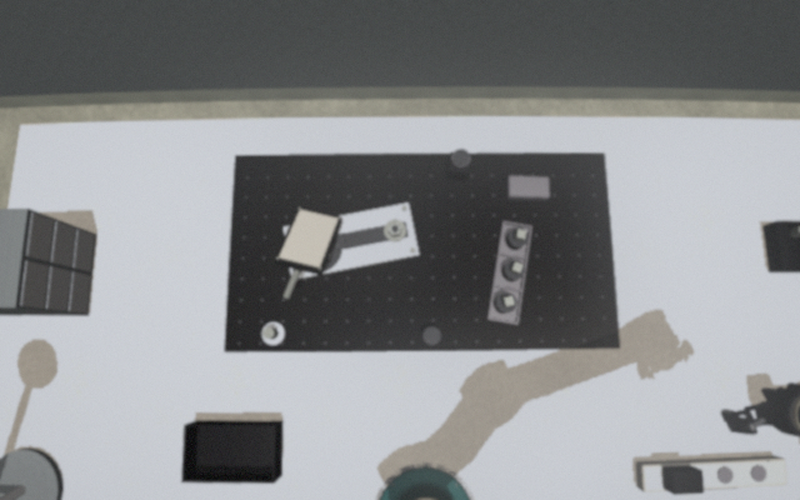

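View pics/side0.png

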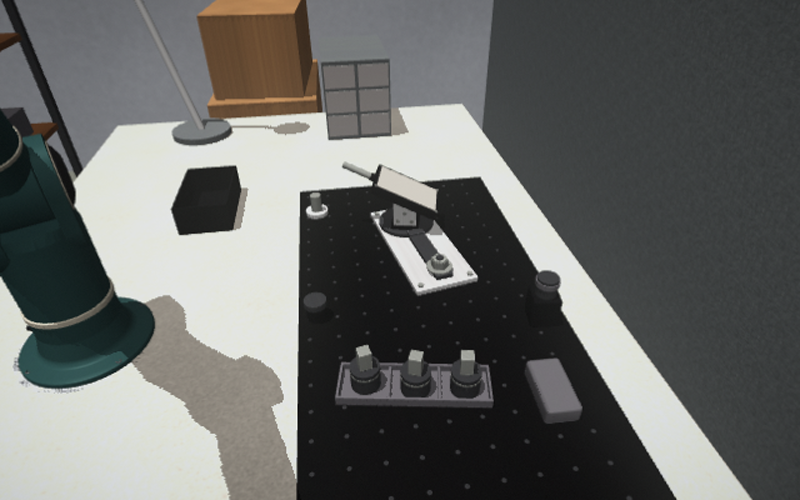

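The top view (800×500 scale) shows the nut at (396,230), handle tip at (288,298), tray corners at (504,220) and (488,320), and sockets at (517,235), (512,267) and (505,300). The side view agrees, with the handle tilted up and swivelled. Next I'll convert these to rough positions.

```bash
cat > h.py <<'E'
from rig import bot
import cv2,numpy as np,json
def cam(name,st=None):
    p=bot.camera_params(name)
    if name=="wrist":
        T=np.eye(4);T[:3,:3]=st["ee_rot"];T[:3,3]=st["tool_pos"];T=T@p["mount"]
        R=T[:3,:3].T;t=-R@T[:3,3]
    else: R=cv2.Rodrigues(p["rvec"])[0];t=np.array(p["tvec"]).ravel()
    return dict(K=p["mtx"],d=p["dist_coeffs"],R=R,t=t)
def ray(c,px):
    u=cv2.undistortPoints(np.array(px,float).reshape(-1,1,2),c["K"],c["d"]).reshape(-1,2)
    d=np.c_[u,np.ones(len(u))]@c["R"]; return -c["R"].T@c["t"],d/np.linalg.norm(d,axis=1)[:,None]
def onz(c,px,z):
    o,d=ray(c,px); return o+d*((z-o[2])/d[:,2])[:,None]
def tri(cs,pxs):
    A=np.zeros((3,3));b=np.zeros(3);L=[]
    for c,p in zip(cs,pxs):
        o,d=ray(c,p);M=np.eye(3)-np.outer(d[0],d[0]);A+=M;b+=M@o;L.append((o,M))
    X=np.linalg.solve(A,b);return X,[round(1000*np.linalg.norm(M@(X-o)),1) for o,M in L]
def proj(c,X):
    return cv2.projectPoints(np.array(X,float).reshape(-1,1,3),cv2.Rodrigues(c["R"])[0],c["t"],c["K"],c["d"])[0].reshape(-1,2)
def down(yaw): # tool z down, tool x at yaw deg in world
    a=np.radians(yaw);x=np.array([np.cos(a),np.sin(a),0]);z=np.array([0,0,-1.]);return np.c_[x,np.cross(z,x),z]
def shot(tag,name="wrist"):
    st=bot.read_state();im=bot.capture(name)
    np.savez(f"{tag}.npz",im=im,R=st["ee_rot"],p=st["tool_pos"],name=name)
    return im
def load(tag):
    f=np.load(f"{tag}.npz");return f["im"],cam(str(f["name"]),dict(ee_rot=f["R"],tool_pos=f["p"]))
E
python3 - <<'E'
from h import *
t=cam("top");s=cam("side")
f=lambda *p:np.array(p)/1.25
np.set_printoptions(precision=3,suppress=True)
print("nut",tri([t,s],[f(396,229),f(440,258)]))
print("tip",tri([t,s],[f(288,298),f(345,165)]))
for a,b in [((504,220),(493,0)),]: pass
print("traycorners",onz(t,[f(504,220),f(533,224),f(519,325),f(488,320)],.028))
print("plate",onz(t,[f(409,202),f(420,257),f(302,279)],.024))
print("socktops",onz(t,[f(522,234),f(516,267),f(509,300)],.09), onz(s,[f(364,350),f(416,355),f(468,354)],.09))
print("by",onz(t,[f(460,158)],.107),onz(t,[f(530,187)],.044),onz(t,[f(431,335)],.054),onz(t,[f(273,333)],.05))
for p in [(.56,-.2,.4),(.56,-.2,.45),(.55,.15,.45),(.5,.3,.45)]:
  for y in (0,90,180,-90):
    q=bot.ik(np.array(p),down(y)); print(p,y,None if q is None else np.round(q))
E
```

```text
nut (array([0.642, 0.057, 0.059]), [np.float64(1.3), np.float64(1.3)])
tip (array([0.477, 0.275, 0.166]), [np.float64(3.6), np.float64(3.6)])
traycorners [[ 0.668 -0.199  0.028]
 [ 0.658 -0.268  0.028]
 [ 0.42  -0.223  0.028]
 [ 0.433 -0.152  0.028]]
plate [[0.715 0.026 0.024]
 [0.581 0.002 0.024]
 [0.531 0.277 0.024]]
socktops [[ 0.62  -0.226  0.09 ]
 [ 0.545 -0.209  0.09 ]
 [ 0.473 -0.19   0.09 ]] [[ 0.472 -0.187  0.09 ]
 [ 0.547 -0.209  0.09 ]
 [ 0.623 -0.22   0.09 ]]
by [[ 0.793 -0.089  0.107]] [[ 0.744 -0.261  0.044]] [[ 0.399 -0.02   0.054]] [[0.406 0.334 0.05 ]]
(0.56, -0.2, 0.4) 0 [ 23.  22.  -8. 100.   4.  58. -77.]
(0.56, -0.2, 0.4) 90 [ 36.  24. -25.  99.  12.  59.   7.]
(0.56, -0.2, 0.4) 180 [ 46.  27. -39.  98.  19.  61.  90.]
(0.56, -0.2, 0.4) -90 [  10.   22.    9.  101.   -4.   58. -160.]
(0.56, -0.2, 0.45) 0 [ 24.  20.  -9.  97.   3.  64. -76.]
(0.56, -0.2, 0.45) 90 [ 36.  21. -25.  96.  10.  65.   8.]
(0.56, -0.2, 0.45) 180 [ 46.  25. -40.  95.  17.  66.  93.]
(0.56, -0.2, 0.45) -90 [  11.   19.    7.   98.   -2.   64. -161.]
(0.55, 0.15, 0.45) 0 [  14.   22.  -42.   98.   16.   65. -122.]
(0.55, 0.15, 0.45) 90 [ 17.  24. -46.  98.  18.  66. -34.]
(0.55, 0.15, 0.45) 180 [ 25.  28. -58.  98.  26.  69.  50.]
(0.55, 0.15, 0.45) -90 [ 33.  38. -75.  97.  38.  75. 130.]
(0.5, 0.3, 0.45) 0 [   9.   30.  -60.   96.   28.   70. -147.]
(0.5, 0.3, 0.45) 90 [  8.  29. -57.  96.  26.  69. -56.]
(0.5, 0.3, 0.45) 180 [  9.  30. -59.  96.  28.  70.  33.]
(0.5, 0.3, 0.45) -90 [ 16.  40. -75.  96.  40.  76. 113.]
```

```bash
python3 - <<'E'
from h import *
bot.move_j([18.4,26.8,0,91.8,0,61.4,18.4]);bot.wait(.15);a=shot("T2")
p=bot.read_state()["tool_pos"];bot.line_to(p+[-.12,0,0],v=.25);bot.wait(.15);shot("T1")
bot.move_j([-13,25,0,92,0,63,-13]);bot.wait(.15);b=shot("S1")
p=bot.read_state()["tool_pos"];bot.line_to(p+[-.13,.03,0],v=.25);bot.wait(.15);shot("S2")
print(bot.read_state()["time_s"],bot.read_state()["q"])
def two(x,y,n):
    I=[load(t)[0][:,:,::-1] for t in (x,y)]
    cv2.imwrite(f"pics/{n}.png",I[0]);cv2.imwrite(f"pics/{n}b.png",I[1])
two("T2","T1","tray");two("S1","S2","stand")
E
```

```text
5.45 [-17.18952593  13.42269657  -2.2760182  108.41100532   0.63732737
  58.17592179 -19.82765517]
```

View pics/tray.png

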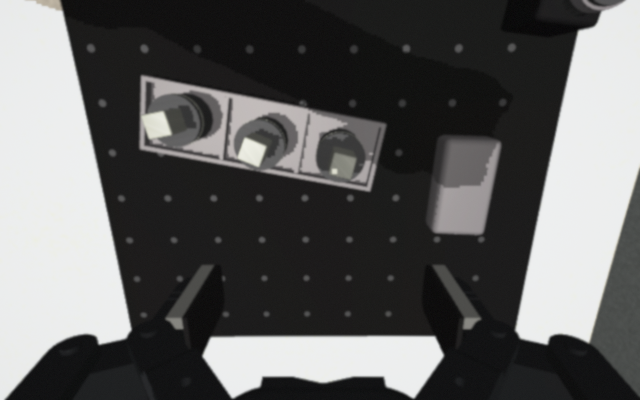

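View pics/stand.png

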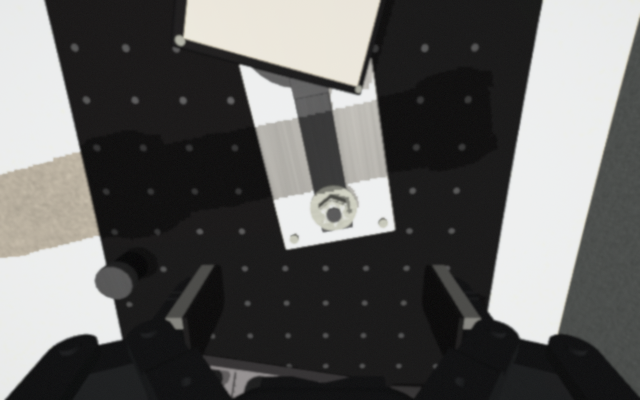

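View pics/standb.png

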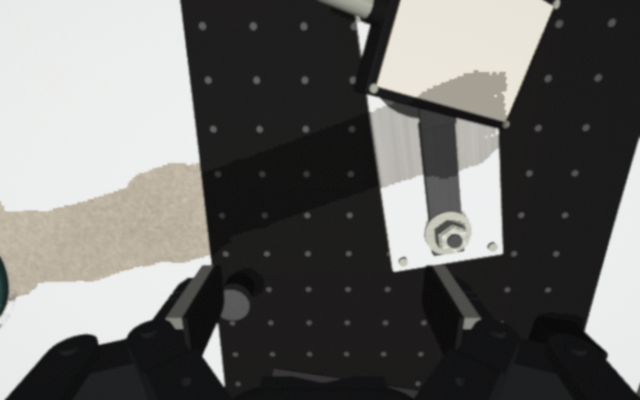

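View pics/trayb.png

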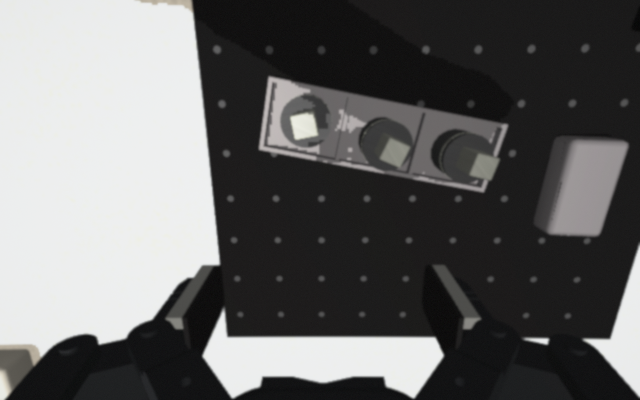

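Wrist views: T2 shows socket tops near (157,125), (253,152) and (343,163), and tray corners at (140,75), (386,123), (372,191) and (140,150). T1 shows them at (303,125), (395,152) and (483,165), with corners at (268,77), (507,124), (485,191) and (260,150). In S1 the stud is at (335,213) and the plate corners are at (286,249) and (395,230). In S2 the stud is at (454,240) and the corners are at (393,271) and (504,254). The handle still needs a closer view.

```bash
python3 - <<'E'
from h import *
R=down(90)
bot.line_to(np.array([.56,.27,.42]),R,v=.25);bot.wait(.15);shot("H1")
bot.line_to(np.array([.46,.27,.42]),v=.25);bot.wait(.15);shot("H2")
print(bot.read_state()["time_s"])
def crop(im,x0,y0,w,h,s):
    c=cv2.resize(im[y0:y0+h,x0:x0+w,::-1],None,fx=s,fy=s,interpolation=cv2.INTER_CUBIC).copy()
    for x in range(x0//20*20+20,x0+w,20):
        X=int((x-x0+.5)*s);cv2.line(c,(X,0),(X,6),(0,255,255),1);cv2.putText(c,str(x),(X-10,18),0,.4,(0,255,255),1)
    for y in range(y0//20*20+20,y0+h,20):
        Y=int((y-y0+.5)*s);cv2.line(c,(0,Y),(6,Y),(0,255,255),1);cv2.putText(c,str(y),(8,Y+4),0,.4,(0,255,255),1)
    return c
a=crop(load("T2")[0],130,66,260,130,3);b=crop(load("T1")[0],256,66,260,130,3)
a=cv2.convertScaleAbs(a,alpha=1.3);b=cv2.convertScaleAbs(b,alpha=1.3)
cv2.imwrite("pics/sock.png",np.vstack([a[:299],b[:299]]))
a=load("H1")[0];b=load("H2")[0]
cv2.imwrite("pics/hand.png",np.vstack([crop(a,100,0,560-20,250,1.2),crop(b,100,0,540,250,1.2)])[:600])
E
```

```text
7.1167
```

View pics/sock.png

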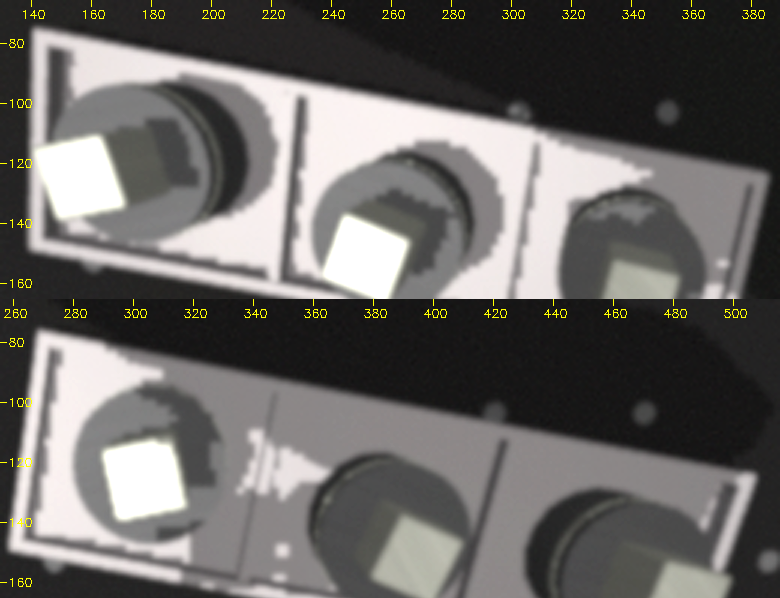

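View pics/hand.png

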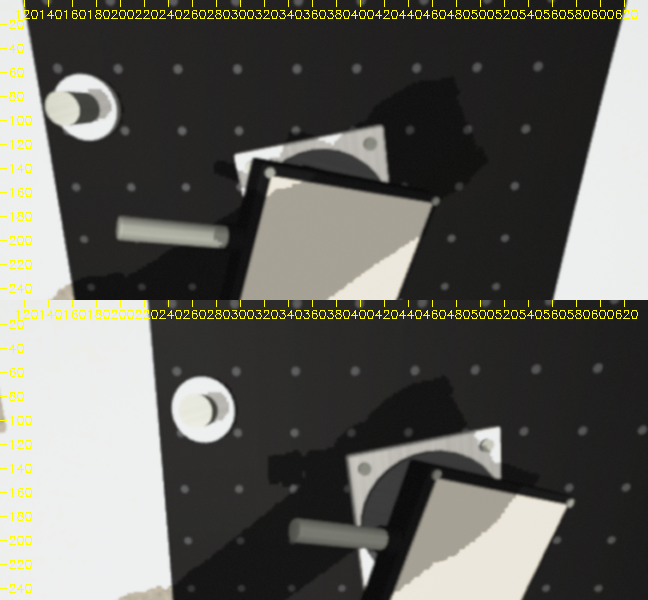

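The sockets' adapter tops show their yaws clearly. H1/H2 show the rod's tip end at crop (118,228)/(293,231) and the panel's far corners at (270,174), (435,202) / (437,175), (570,203). I'll fit everything with a single least-squares model.

```bash
cat > fit.py <<'E'
from h import *
from scipy.optimize import least_squares
from scipy.spatial.transform import Rotation as Ro
np.set_printoptions(precision=4,suppress=True)
C={k:load(k)[1] for k in("T1","T2","S1","S2","H1","H2")}
h=lambda x,y:(100+x/1.2,y/1.2)
P=[("pl",(-65,-145,12),"S1",(286,249)),("pl",(65,-145,12),"S1",(395,230)),("pl",(-65,-145,12),"S2",(393,271)),("pl",(65,-145,12),"S2",(504,254)),
("pl",(-65,160,12),"H1",h(234,154)),("pl",(65,160,12),"H1",h(383,126)),("pl",(-65,160,12),"H2",h(347,155)),("pl",(65,160,12),"H2",h(500,128)),
("nut",(0,-100,0),"S1",(335,213)),("nut",(0,-100,0),"S2",(454,240)),
("pa",(-75,52,10),"H1",h(270,174)),("pa",(75,52,10),"H1",h(435,202)),("pa",(-75,52,10),"H2",h(437,175)),("pa",(75,52,10),"H2",h(570,203)),
("pa",(-75,-52,10),"S1",(180,41)),("pa",(75,-52,10),"S1",(359,90)),("pa",(-75,-52,10),"S2",(374,89)),("pa",(75,-52,10),"S2",(504,124)),
("pa",(-146,0,0),"H1",h(120,228)),("pa",(-146,0,0),"H2",h(296,231))]
def world(v,kind,L):
    x,y,z,yaw,sw,ti,hz=v;p=np.array(L)/1000.
    if kind=="nut":p[2]=hz
    if kind=="pa":p=Ro.from_euler("ZY",[sw,ti]).apply(p)+[0,.09,.092]   # +ti about y raises -x end
    return Ro.from_euler("z",yaw).apply(p)+[x,y,z]
def res(v):return np.concatenate([proj(C[c],world(v,k,L))[0]-px for k,L,c,px in P])
r=least_squares(res,[.62,.156,.012,.18,-.4,.43,.05],loss="soft_l1")
if __name__=="__main__":
    print(r.x,"deg",np.degrees(r.x[3:6]));print(res(r.x).reshape(-1,2).round(1).tolist())
    print("nut",world(r.x,"nut",(0,-100,0)),"pivot",world(r.x,"pa",(0,0,0)),"handle",world(r.x,"pa",(-125,0,0)))
    t2=lambda x,y:(130-.33+x/3,66-.33+y/3)
    t1=lambda x,y:(256-.33+x/3,66-.33+y/3)
    K={"lo":([(33,148),(103,135),(125,205),(55,220)],[(102,153),(170,138),(186,206),(118,222)]),
     "mid":([(345,213),(410,240),(386,300),(322,275)],[(403,216),(462,244),(435,299),(371,276)]),
     "hi":([(613,260),(680,275)],[(660,261),(732,278)])}
    for k,(A,B) in K.items():
        X=np.array([tri([C["T2"],C["T1"]],[t2(*a),t1(*b)])[0] for a,b in zip(A,B)])
        e=X[1]-X[0]; print(k,X.mean(0),"z",X[:,2],"yaw",np.degrees(np.arctan2(e[1],e[0])),"len",np.linalg.norm(np.diff(X,axis=0),axis=1))
        zz=.09; Y=np.array([onz(C["T2"],[t2(*a) for a in A],zz),onz(C["T1"],[t1(*b) for b in B],zz)])
        print("   at z.09:",Y.mean(1).tolist(),[np.degrees(np.arctan2(*(y[1]-y[0])[1::-1])) for y in Y])
    for a,b in zip([(140,75),(386,123),(372,191),(140,150)],[(268,77),(507,124),(485,191),(260,150)]): print("tray",tri([C["T2"],C["T1"]],[a,b]))
E
python3 fit.py
```

```text
[ 0.6248  0.16    0.0102  0.1897 -0.4431  0.4641  0.0433] deg [ 10.8667 -25.3896  26.591 ]
[[0.1, 0.1], [0.3, -0.2], [0.1, 0.4], [-1.0, -0.7], [-0.1, 0.2], [0.1, -1.3], [0.2, 0.9], [0.3, -1.7], [-1.0, 0.6], [-0.1, -0.3], [-1.8, -9.6], [3.0, -6.4], [0.4, -8.5], [0.7, -5.8], [-7.4, 4.4], [0.4, 6.2], [-6.5, 4.2], [-1.6, 6.2], [5.2, 0.4], [6.5, 0.1]]
nut [0.6436 0.0618 0.0534] pivot [0.6078 0.2484 0.1022] handle [0.4996 0.2765 0.1581]
lo [ 0.4709 -0.1888  0.0892] z [0.0887 0.087  0.0895 0.0915] yaw 11.075308270379718 len [0.0186 0.0186 0.0189]
   at z.09: [[0.4712917864142444, -0.18870367195715482, 0.09000000000000002], [0.47095957700088165, -0.18873890867300655, 0.09000000000000002]] [np.float64(10.252302743432558), np.float64(12.157976145810272)]
mid [ 0.5461 -0.2102  0.0894] z [0.0894 0.0879 0.0912 0.089 ] yaw -24.472568302755924 len [0.0187 0.0173 0.0189]
   at z.09: [[0.5462155032953683, -0.2101421189532242, 0.09000000000000002], [0.5459514276404516, -0.2100253447475081, 0.09000000000000002]] [np.float64(-23.07298535600893), np.float64(-24.656240216568136)]
hi [ 0.6237 -0.2136  0.0872] z [0.0851 0.0892] yaw -11.43162456842797 len [0.0193]
   at z.09: [[0.6235382005440593, -0.21307191359608862, 0.09000000000000002], [0.6223648414740328, -0.21299725415701976, 0.09000000000000002]] [np.float64(-12.806678268152911), np.float64(-13.182969088358442)]
tray (array([ 0.435 , -0.1502,  0.0291]), [np.float64(0.4), np.float64(0.4)])
tray (array([ 0.6674, -0.1941,  0.0252]), [np.float64(0.2), np.float64(0.2)])
tray (array([ 0.6567, -0.2637,  0.0247]), [np.float64(0.5), np.float64(0.5)])
tray (array([ 0.4239, -0.2193,  0.031 ]), [np.float64(0.3), np.float64(0.3)])
```

```bash
python3 - <<'E'
import fit
from fit import *
P0=list(fit.P)
def res(v):
    fit.P=[(k,((L[0]*v[7]/75,L[1]*v[8]/52,10) if k=="pa" and L[2]==10 else (-v[9],0,0) if k=="pa" else L),c,px) for k,L,c,px in P0]
    return np.r_[fit.res(v[:7]),(v[2]-.012)*1000]
r=least_squares(res,[.62,.156,.012,.18,-.4,.43,.05,75,52,146],x_scale=[1]*7+[100]*3)
print(r.x,np.degrees(r.x[3:6]));print(r.fun[:-1].reshape(-1,2).round(1).tolist())
v=r.x[:7];print("nut",world(v,"nut",(0,-100,0)),"pivot",world(v,"pa",(0,0,0)),"handle",world(v,"pa",(-125,0,0)))
np.save("v.npy",v)
R=Ro.from_euler("ZYX",[v[3]+v[4],v[5],0]).as_matrix() # panel frame
# cheaper: check ik. tool z = -panel z ; tool x = +-panel x
g=world(v,"pa",(-125,0,0))
for s in (1,-1):
    T=np.c_[s*R[:,0],-s*R[:,1],-R[:,2]]
    print(s,bot.ik(g-.155*T[:,2],T))
    F=Ro.from_euler("z",v[3]).as_matrix();T=np.c_[s*F[:,0],-s*F[:,1],-F[:,2]]
    print(s,bot.ik(world(v,"pa",(0,0,0))-.125*F[:,0]-.155*T[:,2],T))
E
```

```text
[  0.625    0.1595   0.0113   0.1894  -0.4361   0.4331   0.041   70.483
  47.0054 148.6048] [ 10.8519 -24.9889  24.8155]
[[0.2, 1.0], [0.7, 0.7], [0.4, 1.3], [-0.4, 0.2], [0.1, 0.8], [0.6, -0.6], [0.6, 1.6], [1.0, -1.1], [-0.8, 0.8], [-0.4, -0.3], [-0.0, -1.1], [-0.3, -0.8], [-0.5, 0.0], [-1.3, -0.1], [0.3, -0.3], [-0.4, -0.3], [-0.4, -0.6], [0.9, 0.6], [-0.1, 0.2], [0.1, -0.2]]
nut [0.6438 0.0613 0.0523] pivot [0.608  0.2479 0.1033] handle [0.498  0.2756 0.1558]
1 [ -31.7178   35.7957   10.14     95.1477  -21.5351   71.5409 -115.6667]
1 [ -34.4195   27.4085    7.4655  114.5342   -5.5273   38.386  -102.5945]
-1 [-11.8266  37.3622 -18.1277  93.6082  -5.9281  69.2161  50.6731]
-1 [-12.61    29.2432 -19.6437 113.0612  14.7764  40.0831  59.5327]
```

```bash
cat >> h.py <<'E'
from scipy.spatial.transform import Rotation as Ro
def hpose(v,sw,ti,back=0):
    R=Ro.from_euler("ZY",[v[3]+sw,ti]).as_matrix();T=np.c_[-R[:,0],R[:,1],-R[:,2]]
    piv=Ro.from_euler("z",v[3]).apply([0,.09,.092])+v[:3]
    return piv-.125*R[:,0]-(.155+back)*T[:,2],T
def S():
    s=bot.read_state();return round(s["time_s"],2),s["tool_pos"].round(4),s["contact_force"].round(1),s["wrist_torque"].round(2),round(s["opening"],4),round(s["grip_force"],1)
E
python3 - <<'E'
from h import *
v=np.load("v.npy");sw,ti=v[4:6]
bot.reach(*hpose(v,sw,ti,.09))
print(bot.line_to(hpose(v,sw,ti)[0],v=.12,contact_N=15));print(S())
bot.grasp();print(S())
for f in np.linspace(1,0,9)[1:]: bot.line_to(*hpose(v,sw*f,ti*f),v=.1)
bot.wait(.2);print(S())
bot.release();print(S());bot.line_to(hpose(v,0,0,.10)[0],v=.2);bot.wait(.15);shot("V1");print(S())
im=load("V1")[0];cv2.imwrite("pics/v1.png",cv2.resize(im[:,:,::-1],(800,500)))
E
```

```text
False
(9.38, array([0.5616, 0.2597, 0.2972]), array([-0.1, -0.2, -0. ]), array([-0.02, -0.47, -0.01]), 0.0853, 0.0)
(10.04, array([0.5612, 0.2598, 0.2966]), array([ 0.1, -0.3,  0.9]), array([-0.05, -0.42,  0.08]), 0.012, 58.4)
(12.39, array([0.4861, 0.2241, 0.2585]), array([5.5, 1.8, 1.2]), array([ 0.26, -0.94,  0.18]), 0.0121, 58.9)
(13.09, array([0.4852, 0.2243, 0.2583]), array([ 0.8, -0. ,  0.2]), array([0.01, 0.07, 0.03]), 0.085, 0.0)
(13.94, array([0.4849, 0.2241, 0.3567]), array([-0.5, -0.3, -0.7]), array([-0.02, -0.  , -0.01]), 0.0853, 0.0)
```

View pics/v1.png

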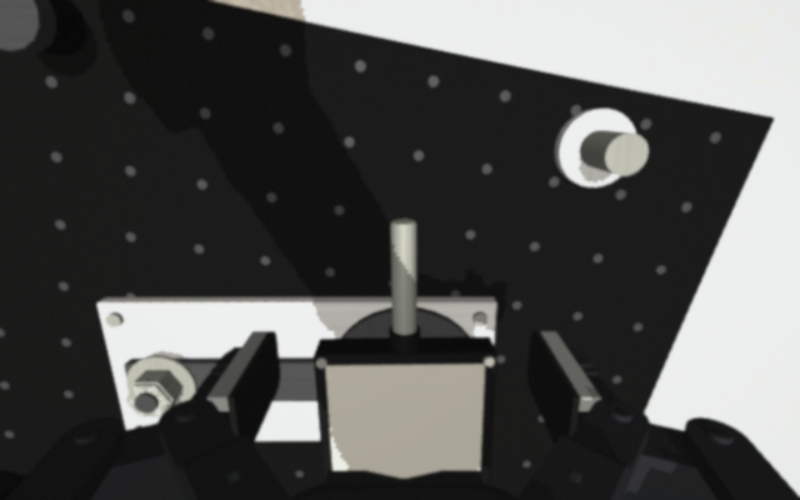

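The panel now looks square, with the rod perpendicular to the plate edge. Features at 800×500 scale are the panel corners at (322,364) and (487,362), rod tip at (404,222), plate corners at (98,300) and (497,300), and stud at (146,402). I'll check it numerically.

```bash
python3 - <<'E'
from fit import *
v=np.load("v.npy");c=load("V1")[1]
L=[("pa",(-70.5,-47,10)),("pa",(-70.5,47,10)),("pa",(-148.6,0,0)),("pl",(-65,-145,12)),("pl",(-65,160,12)),("nut",(0,-100,0))]
m=np.array([(322,364),(487,362),(404,222),(98,300),(497,300),(146,402)])/1.25
def f(a,dx=0): 
    w=v.copy();w[4:6]=a[:2];w[:2]+=a[2:4];return np.concatenate([proj(c,world(w,k,l))[0] for k,l in L])-m.ravel()
print(f([0,0,0,0]).reshape(-1,2).round(1).tolist())
r=least_squares(f,[0,0,0,0]);print(np.degrees(r.x[:2]),r.x[2:],r.fun.reshape(-1,2).round(1).tolist())
sx,sy=.4711,-.1887
for n,(x,y,a) in dict(lo=(.4711,-.1887,11.2),mid=(.5461,-.2101,-24),hi=(.6208,-.2228,-12.8)).items():
    print(n,bot.ik(np.array([x,y,.232]),down(a+180)))
print(bot.ik(np.array([.6438,.0613,.25]),down(190.85)))
E
```

```text
[[-0.6, -1.9], [1.0, -0.1], [0.7, 0.7], [-3.1, 2.4], [-0.9, 2.1], [1.5, -1.8]]
[0.5733 1.0748] [-0.0009  0.0006] [[-0.9, -0.9], [1.5, -0.3], [-0.4, 0.7], [-2.5, 1.7], [-0.0, 1.4], [2.2, -2.4]]
lo [ 25.9717  28.6262  -9.6488 117.8085   8.2174  34.1815 111.8714]
mid [ 20.237   33.683   -3.2058 107.4159   2.8263  38.9766  81.3707]
hi [19.9983 39.3209 -4.4428 96.2947  4.0131 44.5393 90.8958]
[  0.5938  37.614  -12.4903  97.5132  10.5695  46.0243  84.1091]
```

```bash
cat >> h.py <<'E'
SO=dict(lo=(.4711,-.1887,11.2),mid=(.5461,-.2101,-24.),hi=(.6208,-.2228,-12.8))
NUT=np.array([.6438,.0613]);G=.061   # grasp point above socket underside
def at(xy,bottom): return np.array([xy[0],xy[1],bottom+G+.155])
def pick(n):
    x,y,a=SO[n];R=down(a+180)
    bot.reach(at((x,y),.016+.06),R)
    c=bot.line_to(at((x,y),.016),v=.15,contact_N=12);print("pick",c,S())
    bot.grasp();print(S());bot.line_to(at((x,y),.11),v=.25)
def tryon(yaw,xy=NUT):
    bot.reach(at(xy,.085),down(yaw));bot.line_to(at(xy,.062),v=.15);bot.wait(.1);print("above",S())
    c=bot.line_to(at(xy,.030),v=.03,contact_N=10);s=S();print("down",c,"bottom z",round(s[1][2]-.155-G,4),s);return c
E
python3 - <<'E'
from h import *
pick("lo");tryon(190.85)
E
```

```text
pick False (16.03, array([ 0.4716, -0.1882,  0.2322]), array([-0.6, -0.2, -0.5]), array([-0.03, -0.02,  0.01]), 0.0855, 0.0)
(16.64, array([ 0.4712, -0.1888,  0.2325]), array([-1.5,  0.5,  4. ]), array([ 0.03,  0.29, -0.03]), 0.0193, 58.7)
above (18.73, array([0.644 , 0.0604, 0.2787]), array([ 0.7,  0.4, -1.8]), array([-0.02, -0.02, -0.01]), 0.0193, 58.7)
down True bottom z 0.0554 (19.21, array([0.6441, 0.0614, 0.2714]), array([-0.4, -0.3,  5.5]), array([-0.05,  0.35, -0.08]), 0.019, 59.9)
```

```bash
cat >> h.py <<'E'
def rot30(yaw,z,xy=NUT):
    bot.line_to(at(xy,z+.006),v=.1);bot.line_to(at(xy,z+.0061),down(yaw),v=.15);bot.wait(.05)
    c=bot.line_to(at(xy,.030),v=.03,contact_N=10);s=S();print("rot down",c,"bottom z",round(s[1][2]-.155-G,4),s);return c
def putback(n):
    x,y,a=SO[n];bot.line_to(at(NUT,.10),v=.25)
    bot.reach(at((x,y),.05),down(a+180))
    c=bot.line_to(at((x,y),.012),v=.06,contact_N=6);s=S();print("put",c,"bottom z",round(s[1][2]-.155-G,4),s[2])
    bot.release();bot.line_to(at((x,y),.085),v=.3)
E
python3 - <<'E'
from h import *
rot30(160.85,.0554)
putback("lo");print(S());shot("L1")
pick("mid");tryon(190.85-60)
E
```

```text
rot down True bottom z 0.0554 (20.63, array([0.644 , 0.0612, 0.2714]), array([-1.1, -0.9,  4.7]), array([0.01, 0.29, 0.  ]), 0.0189, 59.8)
put True bottom z 0.016 [0.  0.7 3.5]
(23.73, array([ 0.4714, -0.1888,  0.3024]), array([-0.7, -0.6, -0.3]), array([ 0.  , -0.01, -0.03]), 0.0853, 0.0)
pick False (24.93, array([ 0.5459, -0.2103,  0.2323]), array([0.3, 0.1, 0.9]), array([-0.07, -0.06,  0.03]), 0.0852, 0.0)
(25.54, array([ 0.5464, -0.2102,  0.2326]), array([-0.2, -0.5,  3.6]), array([ 0.  ,  0.09, -0.01]), 0.019, 59.6)
above (27.58, array([0.644 , 0.0602, 0.2785]), array([ 0.6, -0.8, -2.8]), array([ 0.04, -0.01, -0.04]), 0.019, 58.6)
down True bottom z 0.0556 (28.05, array([0.6441, 0.0614, 0.2716]), array([-0.3,  0.5,  4.9]), array([-0.02,  0.15, -0.01]), 0.0195, 59.7)
```

```bash
python3 - <<'E'
from h import *
rot30(160.85,.0556)
putback("mid");shot("L2")
pick("hi");tryon(190.85)
E
```

```text
rot down True bottom z 0.0556 (29.48, array([0.644 , 0.0615, 0.2716]), array([ 0.5, -0.7,  4.7]), array([0.03, 0.2 , 0.05]), 0.019, 59.7)
put True bottom z 0.0162 [-0.2 -0.5  5.3]
pick False (33.53, array([ 0.6206, -0.2228,  0.2323]), array([ 0.3, -0.5,  0.9]), array([-0.02, -0.04,  0.04]), 0.0854, 0.0)
(34.14, array([ 0.621 , -0.2228,  0.2324]), array([-1.3,  0.6,  4.3]), array([ 0.05,  0.17, -0.01]), 0.019, 58.7)
above (36.17, array([0.6441, 0.0603, 0.2785]), array([ 0.4, -0.1, -2.4]), array([ 0.04, -0.01,  0.06]), 0.0191, 58.7)
down True bottom z 0.0375 (36.95, array([0.6437, 0.0614, 0.2535]), array([-0.1, -1.1,  4.4]), array([-0.09,  0.14, -0.03]), 0.0193, 59.7)
```

```bash
python3 - <<'E'
from h import *
p=bot.read_state()["tool_pos"];bot.line_to(p-[0,0,.0015],v=.02,contact_N=10);bot.wait(.3);print(S());print(bot.read_state()["ee_rot"].round(3))
a=shot("E_s","side");b=shot("E_t","top");w=shot("E_w")
A=cv2.resize(a[120:340,230:470,::-1],None,fx=2,fy=2,interpolation=cv2.INTER_CUBIC)   # 480x440
B=cv2.resize(b[140:290,200:305,::-1],None,fx=3,fy=3,interpolation=cv2.INTER_CUBIC)  #315x450
W=cv2.resize(w[:,:,::-1],(240,150));L=cv2.resize(load("L2")[0][:,:,::-1],(240,150))
im=np.zeros((600,800,3),np.uint8);im[:440,:480]=A;im[:450,485:800]=B;im[450:,:240]=W;im[450:,240:480]=L
cv2.imwrite("pics/end.png",im)
E
```

```text
(37.5, array([0.644 , 0.0615, 0.2535]), array([-3. , -0.6,  8.4]), array([-0.22,  0.68, -0.01]), 0.0191, 60.3)
[[-0.982 -0.188 -0.002]
 [-0.188  0.982 -0.001]
 [ 0.002 -0.    -1.   ]]
```

View pics/end.png

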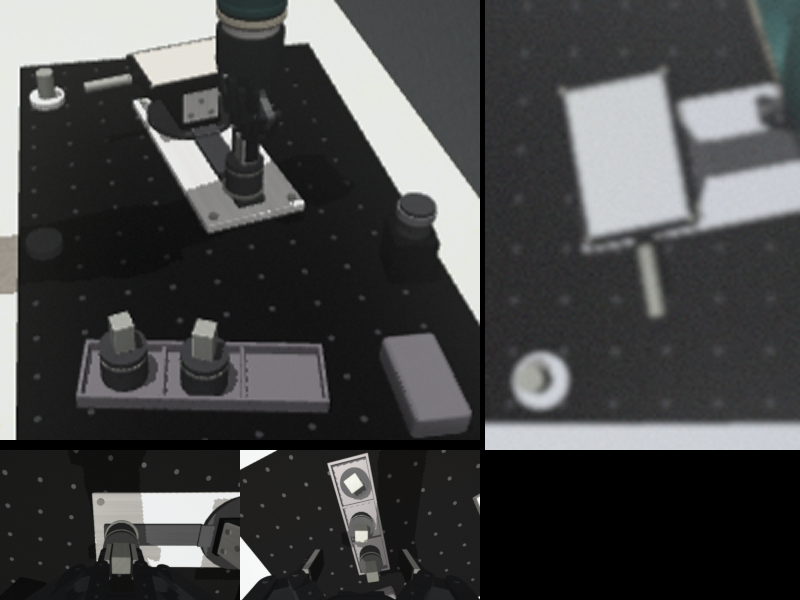

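Socket C sits on the nut, and the other two stand upright in their cells. As a last check I'll fit the panel angles from the top and side views.

```bash
python3 - <<'E'
from fit import *
v=np.load("v.npy");t=cam("top");s=cam("side");w=load("V1")[1]
T=lambda x,y:(200-.33+(x-485)/3,140-.33+y/3);Z=lambda x,y:(230-.25+x/2,120-.25+y/2)
tip=(-148.6,0,0);c=lambda a,b:(a*70.5,b*47,10)
O=[(t,0,c(-1,1),T(588,238)),(t,0,c(1,1),T(566,93)),(t,0,c(1,-1),T(662,74)),(t,0,c(-1,-1),T(690,216)),(t,0,tip,T(656,316)),
(s,1,tip,Z(86,86)),(s,1,c(-1,-1),Z(150,83)),(s,1,c(-1,1),Z(131,55))]
V=[(w,2,c(-1,-1),(322/1.25,364/1.25)),(w,2,c(-1,1),(487/1.25,362/1.25)),(w,2,tip,(404/1.25,222/1.25))]
def f(a,O=O):
    w_=v.copy();w_[4:6]=a[:2];o=[]
    for cc,i,l,m in O: o+=list(proj(cc,world(w_,"pa",l)+np.r_[a[2+2*i:4+2*i],0])[0]-m)
    return np.r_[o,np.array(a[2:])*300]
for OO in (O,O+V):
    r=least_squares(lambda a:f(a,OO),[0]*8);J=r.jac;cov=np.linalg.inv(J.T@J)
    print(np.degrees(r.x[:2]),"+-",np.degrees(np.sqrt(np.diag(cov)[:2])),r.x[2:],r.fun[:-6].reshape(-1,2).round(1).tolist())
E
```

```text
[0.5652 1.8405] +- [0.7326 1.347 ] [-0.001  -0.0007 -0.0004  0.0008  0.      0.    ] [[-0.1, 0.5], [-0.8, -0.4], [0.6, -0.9], [0.2, 0.8], [-0.0, -0.3], [-0.7, -0.6], [1.1, 1.5], [-0.3, -0.7]]
[0.4292 0.9169] +- [0.3694 0.9648] [-0.0009 -0.0007 -0.0002  0.0022 -0.0005  0.0004] [[-0.1, 0.5], [-0.8, -0.6], [0.6, -1.0], [0.2, 0.9], [-0.0, -0.2], [-0.7, -0.1], [1.0, 1.6], [-0.3, -0.6], [-1.0, -0.9], [1.2, -0.0], [-0.3, 0.9]]
```

```bash
python3 -c "
from h import *
print(S());print(bot.hand_in())"
```

```text
(37.65, array([0.644 , 0.0615, 0.2534]), array([-2.8,  0.1,  8.3]), array([-0.21,  0.66,  0.  ]), 0.0191, 60.3)
the job is handed in; nothing more can be done
None
```

I handed the job in at 37.7 s: the panel is square and level to within about 1° (my measurement is no finer than that), the two sockets that don't fit stand upright back in the tray, and the third, from the cell farthest from the robot, went 18 mm down onto the nut and is still gripped.

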